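# Lid and latch the chilled cup carrier

## Robot

A 7-joint arm with a two-finger parallel gripper is mounted at the origin on a cart in front of the work surface, level with it; the furniture and walls round the work are solid. World frame = base frame: x ahead of the robot, y to its left, z up, the work surface at z = 0. Lengths are in mm, angles in degrees, forces in N, time in s.
With the tool pointing down it reaches from about 425 to 1025 mm from the base axis. Payload 9.4 kg.
Tool frame: the origin (TCP) lies at the very end of the fingers, on their centre line; the grasp point (between the pads) lies 19 mm behind it (r.grasp_offset is the distance from the TCP to the grasp point, in mm); z points along the fingers, y is the line along which they close (so a half turn about z gives the same grasp; the last joint's range is limited). The gripper opens to 85 mm and grips with 20 to 120 N. Pads are 22 mm wide; open, the fingers measure 114 mm over their backs; the gripper's body (76 mm by 85 mm) begins 54 mm behind the grasp point. The pads swing forward as they close: fully open they stand 13 mm farther back than shut.
Start: joints at [-71.832, 34.337, -0.143, 91.639, 0.103, 54.024, -4.572], TCP at [278.187, 669.505, 231.275] pointing down, gripper open.
Joint ranges: [-147.43, 147.43], [-19.82, 112.94], [-74.19, 73.91], [6.32, 146.72], [-59.91, 239.91], [6.04, 106.73], [-150.56, 150.56]. Speed limits (degrees/s): [127.2, 127.2, 172.46, 172.46, 180, 180, 180].

## Interface

Orientations are given as [roll, pitch, yaw] about the fixed x, y, z axes, in that order (R = Rz(yaw) Ry(pitch) Rx(roll)).
In Python, from cell import status, imaging, workorder, regions_of, tip_of, r gives the robot as it stands.
- The arm moves only by the tool servo_tool, never from a script. Its argument "deltas" is one flat list of numbers, 7 for each row, row after row: the shift along the world's x, y, z in cm, then the turn, a rotation vector about the world's x, y, z in rad, then the finger opening in cm, from 0 to 8.54. A call has 1 to 12 rows; each row shifts and turns the commanded pose from where the row before left it; what a row does not reach is not made up. A row lasts 1/8 s, in which the tool goes at most 62.5 mm and 10.7 degrees, less where a joint would pass 70% of its speed; a pose out of reach is approached as far as the arm can. A call is refused whole if a number of a shift passes 6.25 or a number of a turn 0.188, either way. A call with a gripper value outside its range is refused whole. The fingers move at their own pace and stop on an object; the grip force is fixed at half the most. Time passes only in rows, so rows that do not move let the fingers close. It gives the time, the measured TCP pose, the force, the opening and the grip force at its end, in the units of the state.
- status.read_state(): the state, without advancing time (a new reading comes with each control period).
- imaging.capture(name): name is "side" or "top" or "wrist"; returns a dict with "img" (480x640x3 uint8, blue, green, red), "z_map" (480x640 float32, mm along the optical axis (not along the pixel's ray), 0 where there is no reading), "fx", "fy", "cx", "cy" (pixels), "R" (3x3) and "t" (3): a world point X has camera coordinates R X + t; the wrist camera has in their place "T_tool_cam" (4x4, takes a point from camera to tool coordinates, whose origin is the TCP and whose axes are the flange's). Camera axes: x right, y down, z forward; pixel columns grow to the right and rows downward; lengths in mm; the calibration is good to about 2 mm. A picture is of the moment at which its call begins: read the wrist's pose just before it.
- workorder.sign_off(): hands the job in; it is judged then, once.
Trained networks look in a picture, given as the dict that the camera call returned (one of the last four; its "shot" number tells which), for a name from the list of things; names that differ only in an ending like _2 or _b are one class to them, and where a whole thing is asked for, a point or a joint stands for the part that bears it (a point fixed in the world has none). Each returns a list of dicts, best first, with "conf" (0 to 1); they miss things now and then, are a little off and sometimes report something else, mostly with a low value. They report only what shows in the picture. A call takes as long as a camera call.
- regions_of(thing, picture): "pixels" (480x640 bool, what is visible of it) and "extent" ([left, top, right, bottom] in pixels, round what is visible of it).
- tip_of(thing, picture): "uv" ([column, row] in pixels: a listed point, or the origin of a listed thing).
The state is a dict: "clock": time; "qpos": joint angles; "dq": joint speeds; "effort": joint torques, N m; "position": TCP position; "tcp_rot": TCP orientation; "contact_force": force on the tool from outside, world axes, zero at the start; "wrist_torque": the same for the moment, N m; "grip_width": opening from 0.0 (shut) to 1.0 (fully open); "finger_force": force on a finger pad.
Only numpy, scipy, OpenCV 4.12 (cv2) and the standard library are available. Lean on these libraries where they do the work, as an engineer would, in place of code of your own. Each camera call takes 0.05 s, during which the arm holds its last target. There are 200 camera calls.

## Task

Close the steel cup carrier for transport: only one of the two look-alike lids goes down over its rim, so find the one that fits and seat it fully, its keeper lip on the latch side. Then hook the claw of the draw latch over that keeper and swing the lever down over centre until it lies flat against the carrier. Leave the other lid lying flat on the worktop and do not disturb the things standing around.

Things in the scene. Friction and masses are not known exactly. Their poses are not given: they have to be found in the camera images.
- carrier: Steel cup carrier with four dessert cups inside, 130 mm square outside, walls 4 mm, rim 96 mm above the worktop, open at the top; heavy, does not slide. Origin: centre of its underside; z up. The latch is on its -x wall (towards the robot, turned by the carrier's yaw). Low drop handles on its +y and -y walls stick out 10 mm.
- carrier_seat (a point): Where the handle-bar centre of a fully seated lid lies: 128 mm above the carrier's underside, over its centre. A seated lid's skirt hangs 14 mm down outside the rim with about 3 mm of play per side; the too narrow lid stays on the rim edge about 14 mm higher. Axes as the carrier's.
- keeper_seat (a point): Where the keeper lip's top middle lies once the right lid is seated the right way round: carrier frame (-63, 0, 109) mm. Axes as the carrier's.
- lever_pivot (a point): Pivot of the latch lever, axis along the carrier's y; carrier frame (-83, 0, 64) mm. Axes as the carrier's.
- lever (a joint): Latch lever angle a about lever_pivot: 0 = hanging flat against the wall (shut, over centre), 1.57 = level, pointing away from the wall, 2.3 = fully raised (stop). 26 mm wide channel, stays where it is left; at 0 its outer face is 9.5 mm out from the pivot. Dead centre near 0.37; pushing through takes about 6 N at 25 mm from the pivot, then it snaps shut.
- lever_end (a point): Middle of the rolled free end of the lever, 50 mm from its pivot: at lever_pivot + 50 mm * (-sin(a+0.19), -cos(a+0.19)) in the carrier's x-z plane, a the lever angle. Its axes turn with the lever.
- claw (a joint): Claw angle c relative to the lever. The claw's axis rides on the lever at lever_pivot + 14 mm * (-sin(a+0.05), -cos(a+0.05)) in the carrier's x-z plane. 0 = as latched, -2.85 = stop, folded out onto the lever, as at the start. From upright it leans a + c rad towards the carrier (negative: away). Swings freely, falls to the side it leans to.
- claw_grip (a point): Centre of the claw's head, between two round bosses (11 mm across) that stick out sideways, 52 mm over their ends, in line with the carrier's y; 58.6 mm from the claw's axis. It can be pinched across the bosses from above and turns in the grip. Axes: z along the claw away from its axis, x towards its mouth.
- claw_tip (a point): Middle of the lower edge of the claw's turned-down tip (36 mm wide): 27.4 mm along x and 9.5 mm back along z from claw_grip; mouth 7.5 mm deep. Two rods 37 mm apart straddle the lever. With the lever above about 2 the claw reaches over the keeper and drops behind it onto the lid; lowering the lever draws the tip back to the lip.
- claw_hook: The sprung head of the claw (hook, bosses and rods); its origin lies on the claw's axis. Its springs (6.5 N per mm) give about 2.4 mm when latched.
- lid_1_handle (a point): Centre of the strap-handle bar of one of two look-alike square steel lids. The bar runs along the lid's y: 12 mm wide (x), 10 mm high, 65 mm clear between its posts; centre 46 mm above the lid's lower edge, 28 mm above its top face. Axes: z up, x from the keeper edge to the opposite edge.
- lid_1_keeper (a point): Keeper of that lid: an upright steel lip on its top face, 9 mm high, 34 mm wide (y), 4 mm thick (x), 9 mm in from the lid's edge at -x. This point: middle of the lip's top edge, 27 mm above the lid's lower edge. Axes as the lid's.
- lid_1: That lid as a body; origin: centre of its lower edge. Flat top, 14 mm skirt turned down all round, 18 mm high in all without handle and keeper, about 0.36 kg; lies flat at the start. One of the two lids is 144 mm wide outside and 136 inside the skirt, the other 132 and 124: trying or measuring tells which. Axes: z up, -x to its keeper.
- lid_2_handle (a point): Centre of the strap-handle bar of one of two look-alike square steel lids. The bar runs along the lid's y: 12 mm wide (x), 10 mm high, 65 mm clear between its posts; centre 46 mm above the lid's lower edge, 28 mm above its top face. Axes: z up, x from the keeper edge to the opposite edge.
- lid_2_keeper (a point): Keeper of that lid: an upright steel lip on its top face, 9 mm high, 34 mm wide (y), 4 mm thick (x), 9 mm in from the lid's edge at -x. This point: middle of the lip's top edge, 27 mm above the lid's lower edge. Axes as the lid's.
- lid_2: That lid as a body; origin: centre of its lower edge. Flat top, 14 mm skirt turned down all round, 18 mm high in all without handle and keeper, about 0.36 kg; lies flat at the start. One of the two lids is 144 mm wide outside and 136 inside the skirt, the other 132 and 124: trying or measuring tells which. Axes: z up, -x to its keeper.
- squeeze_bottle: Bystander: brown squeeze bottle with red nozzle, 59 mm across, 172 high, stands behind the lids. Origin: centre of its underside.
- flour_shaker: Bystander: steel flour shaker, 69 mm across, 106 high, stands behind the gap between carrier and lids. Origin: centre of its underside.
- cup_sleeve: Bystander: stack of empty paper cups, 60 mm across, 88 high, right of the carrier. Origin: centre of its underside.
- cup_left: Bystander: filled paper dessert cup, 59 mm across, 43 high, between film dispenser and lids, on the left. Origin: centre of its underside.
- cup_mid: Bystander: filled paper dessert cup, 59 mm across, 46 high, between film dispenser, lids and carrier. Origin: centre of its underside.
- kitchen_timer: Bystander: white wind-up timer, 68 mm across, 56 high, near the front edge. Origin: centre of its underside.

How it is judged:
By the outcome, as a careful person would: the job done as asked, in the order asked, and still so for the second after the job is handed in, with the robot touching nothing.
It also fails if it takes over 72 s, if anything falls off the work surface, if the arm or the gripper's body presses on something with over 40 N, if the wrist force passes 120 N, or if a joint passes its speed limit or range.

## Working session

There is one attempt and no reset: what is moved stays moved. The work goes in short steps, Python scripts to look and compute and a tool call to move; the robot and the scene stay as the last step left them, time stands still between calls to the robot, and variables do not carry over. Pictures are saved under pics/ and viewed, at most 10 in all, crops included, and the job is handed in when it is done.

Besides the shell and the picture viewer there is one more tool, called after "Call:" by a JSON object that holds its "fn" and its "kwargs". servo_tool: Moves the arm, as the interface text tells. Its arguments: {"type":"object","properties":{"deltas":{"type":"array","items":{"type":"number"}}},"required":["deltas"]}

```bash
mkdir -p pics
cat > h.py <<'E'
import numpy as np, cv2
from cell import status, imaging, workorder, regions_of, tip_of, r
def cap(n):
    s=status.read_state(); c=imaging.capture(n); 
    if n=="wrist":
        from scipy.spatial.transform import Rotation as Ro
        T=np.eye(4); T[:3,:3]=Ro.from_euler('xyz',s['tcp_rot'],degrees=True).as_matrix(); T[:3,3]=s['position']
        W=T@np.array(c["T_tool_cam"]); c["R"]=W[:3,:3].T; c["t"]=-c["R"]@W[:3,3]
    c["R"]=np.array(c["R"]);c["t"]=np.array(c["t"]);return c
def pts(c):
    z=c["z_map"]; v,u=np.mgrid[:480,:640]
    P=np.stack([(u-c["cx"])/c["fx"]*z,(v-c["cy"])/c["fy"]*z,z],-1)
    W=(P-c["t"])@c["R"]; W[z<=0]=np.nan; return W
def ray(c,uv,h):  # intersect with plane z=h
    d=np.array([(uv[0]-c["cx"])/c["fx"],(uv[1]-c["cy"])/c["fy"],1])@c["R"]; o=-c["t"]@c["R"]
    return o+d*(h-o[2])/d[2]
def proj(c,X):
    p=c["R"]@np.array(X)+c["t"]; return p[0]/p[2]*c["fx"]+c["cx"],p[1]/p[2]*c["fy"]+c["cy"]
E
python3 - <<'E'
from h import *
print(status.read_state())
for n in("top","side"):
    c=cap(n); cv2.imwrite(f"pics/{n}0.png",c["img"]); W=pts(c); print(n,"cam at",-c["t"]@c["R"],c["fx"])
    for t in("carrier","lid_1","squeeze_bottle","flour_shaker","cup_sleeve","cup_left","cup_mid","kitchen_timer"):
        for d in regions_of(t,c)[:3]:
            if d["conf"]<.3: continue
            w=W[d["pixels"]]; w=w[~np.isnan(w[:,0])]
            print(t,round(d["conf"],2),d["extent"],np.percentile(w,[2,50,98],axis=0).round().tolist())
    for t,h in(("carrier_seat",128),("keeper_seat",109),("lever_pivot",64),("lever_end",None),("claw_grip",None),("claw_tip",None),("lid_1_handle",46),("lid_1_keeper",27)):
        for d in tip_of(t,c)[:3]:
            u=d["uv"]
            print(t,round(d["conf"],2),np.round(u),ray(c,u,h).round(1) if h else "",W[int(u[1]),int(u[0])].round(1))
E
```

```text
{'clock': 0.0, 'qpos': array([-71.83239307,  34.38481958,  -0.14593808,  91.67996538,
         0.10360785,  54.02292061,  -4.57131775]), 'dq': array([ 0.03231488, -0.06002353, -0.09320433,  0.03337556, -0.0884153 ,
        0.16243645, -0.17755613]), 'effort': array([ 6.06207232e-04, -7.76446939e+01,  1.56481370e+00, -2.57998484e+01,
        1.23074453e-02,  9.19444836e-03,  4.13694764e-06]), 'position': array([278.01097953, 669.08263548, 230.41909461]), 'tcp_rot': array([-1.79912809e+02,  8.30903126e-03,  1.57442512e+02]), 'contact_force': array([-0.60111718,  0.03046811,  0.38962965]), 'wrist_torque': array([ 0.00081883, -0.02136006, -0.01060463]), 'finger_force': 0.0, 'grip_width': 1.0004343201173649}
top cam at [ 417.45811987 -119.99213117 1033.07096315] 437.4236115143659
carrier 0.94 [374.0, 183.1, 440.2, 278.0] [[413.0, -396.0, 30.0], [542.0, -333.0, 83.0], [616.0, -268.0, 117.0]]
lid_1 0.78 [127.4, 164.1, 201.6, 240.6] [[510.0, 145.0, 15.0], [585.0, 220.0, 21.0], [662.0, 296.0, 53.0]]
lid_1 0.61 [242.0, 174.7, 298.8, 235.0] [[524.0, -90.0, 16.0], [585.0, -27.0, 20.0], [651.0, 3
[... 3222 characters left out ...]
seat 0.61 [355. 264.] [ 563.7 -331.5  128. ] [641.6 -88.9  15.7]
keeper_seat 0.93 [327. 277.] [ 500.4 -336.3  109. ] [ 513.8 -278.4   82.7]
lever_pivot 0.89 [314. 296.] [ 475.1 -331.5   64. ] [ 470.2 -347.9   74.1]
lever_end 0.76 [293. 292.]  [ 428.4 -337.3   85.6]
lever_end 0.38 [293. 279.]  [ 427.  -348.6  118.4]
claw_grip 0.77 [283. 288.]  [ 406.5 -333.6   95.7]
claw_tip 0.69 [290. 279.]  [ 420.3 -351.6  120.6]
lid_1_handle 0.64 [327. 249.] [578.7 -40.8  46. ] [589.9   4.5  29.5]
lid_1_handle 0.63 [309. 220.] [582.7 201.5  46. ] [584.9 219.8  42.6]
lid_1_keeper 0.63 [311. 252.] [541.1  -8.4  27. ] [543.6  12.8  19. ]
lid_1_keeper 0.37 [356. 265.] [ 634.2 -120.9   27. ] [644.2 -89.6  12.9]
```

```bash
cat > fit.py <<'E'
from h import *
def rect(W,m,z0,z1):
    w=W[m]; w=w[(w[:,2]>z0)&(w[:,2]<z1)][:,:2].astype(np.float32)
    return cv2.minAreaRect(w), len(w)
if __name__=="__main__":
    c=cap("top"); W=pts(c); im=cv2.resize(c["img"][90:370,110:510],(800,560),interpolation=cv2.INTER_CUBIC); cv2.imwrite("pics/a.png",im)
    B=lambda x0,x1,y0,y1:(W[...,0]>x0)&(W[...,0]<x1)&(W[...,1]>y0)&(W[...,1]<y1)
    for n,b in(("A",B(480,690,120,320)),("B",B(495,680,-110,70))):
        print(n,rect(W,b,11,24)); h=W[b]; h=h[h[:,2]>45]; print(cv2.minAreaRect(h[:,:2].astype(np.float32)),h[:,2].max())
        k=W[b];k=k[(k[:,2]>23.5)&(k[:,2]<32)];print("kz",len(k),k.mean(0),cv2.minAreaRect(k[:,:2].astype(np.float32)))
    b=B(478,640,-420,-250); print("carrier",rect(W,b,90,104))
E
python3 fit.py
```

```text
A (((587.998046875, 221.84974670410156), (145.82354736328125, 144.5828857421875), 18.910598754882812), 3499)
((587.7072143554688, 222.05294799804688), (12.66224193572998, 86.3556137084961), 19.691329956054688) 57.34909526412464
kz 228 [579.953606   218.72008499  24.99708552] ((586.895751953125, 220.94754028320312), (141.63519287109375, 140.89175415039062), 18.830259323120117)
B (((588.5184936523438, -25.889915466308594), (132.9391326904297, 132.31112670898438), 5.839738845825195), 2866)
((588.3047485351562, -26.266834259033203), (12.347040176391602, 84.952880859375), 5.801547527313232) 56.97300464864638
kz 134 [577.41226706 -12.80389757  25.15986104] ((587.163330078125, -19.65414810180664), (125.76553344726562, 117.8311767578125), 3.88959002494812)
carrier (((554.4904174804688, -334.5298767089844), (130.518798828125, 129.8802490234375), 89.4620361328125), 544)
```

View pics/a.png

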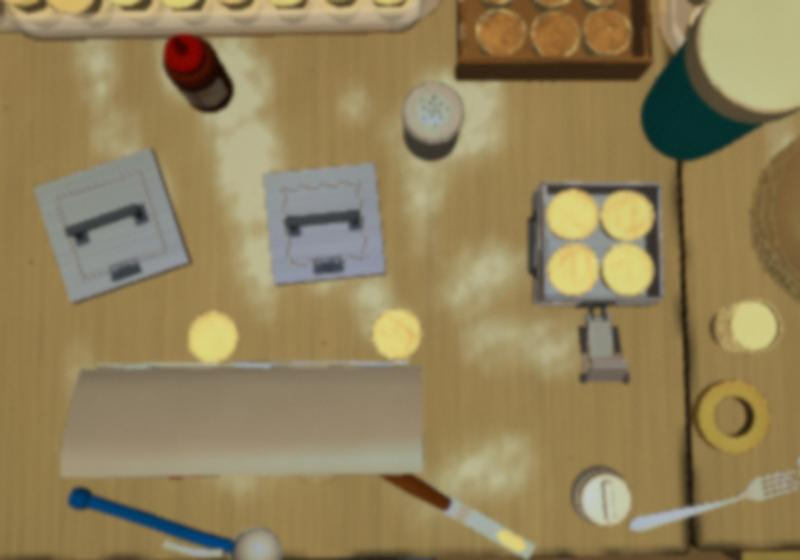

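Call:
{"fn": "servo_tool", "kwargs": {"deltas": [2.58, -3.73, -0.5, 0, 0, -0.07, 8.5, 2.58, -3.73, -0.5, 0, 0, -0.07, 8.5, 2.58, -3.73, -0.5, 0, 0, -0.07, 8.5, 2.58, -3.73, -0.5, 0, 0, -0.07, 8.5, 2.58, -3.73, -0.5, 0, 0, -0.07, 8.5, 2.58, -3.73, -0.5, 0, 0, -0.07, 8.5, 2.58, -3.73, -0.5, 0, 0, -0.07, 8.5, 2.58, -3.73, -0.5, 0, 0, -0.07, 8.5, 2.58, -3.73, -0.5, 0, 0, -0.07, 8.5, 2.58, -3.73, -0.5, 0, 0, -0.07, 8.5, 2.58, -3.73, -0.5, 0, 0, -0.07, 8.5, 2.58, -3.73, -0.5, 0, 0, -0.07, 8.5]}}

```text
clock: 3.25
position: [588.7, 220.8, 171.3]
tcp_rot: [180.0, -0.0, 109.2]
contact_force: [0.6, 0.1, 0.8]
grip_width: 0.997
finger_force: 0.0
```

```bash
cat > lid.py <<'E'
from h import *
s=status.read_state(); print(s['position'].round(1),s['tcp_rot'].round(2),s['contact_force'].round(1))
c=cap("wrist"); cv2.imwrite("pics/w1.png",c["img"]); W=pts(c)
b=(W[...,2]>43)&(W[...,2]<56)&(np.abs(W[...,0]-588)<60)&(np.abs(W[...,1]-222)<60)
w=W[b]; print(cv2.minAreaRect(w[:,:2].astype(np.float32)),len(w),np.median(w,axis=0))
for t,h in(("lid_1_handle",46),("lid_1_keeper",27)):
    for d in tip_of(t,c)[:2]: print(t,d["conf"],d["uv"],ray(c,d["uv"],h))
E
python3 lid.py
```

```text
[588.7 220.8 171.3] [ 1.7997e+02 -1.0000e-02  1.0919e+02] [0.6 0.1 0.8]
((587.2461547851562, 219.25833129882812), (11.62690258026123, 84.40766143798828), 19.22754669189453) 1744 [586.59063567 221.54156836  51.28656863]
```

Call:
{"fn": "servo_tool", "kwargs": {"deltas": [-0.1, -0.1, -2.5, 0, 0, 0, 5, 0, 0, -2.5, 0, 0, 0, 5, 0, 0, -2.5, 0, 0, 0, 5, 0, 0, -2.5, 0, 0, 0, 5, 0, 0, -2.5, 0, 0, 0, 5, 0, 0, -1.2, 0, 0, 0, 5, 0, 0, -0.6, 0, 0, 0, 5, 0, 0, 0, 0, 0, 0, 0.5, 0, 0, 0, 0, 0, 0, 0.5, 0, 0, 0, 0, 0, 0, 0.5, 0, 0, 0, 0, 0, 0, 0.5, 0, 0, 0, 0, 0, 0, 0.5]}}

```text
clock: 4.9
position: [587.3, 221.2, 29.3]
tcp_rot: [179.9, -0.0, 109.3]
contact_force: [-1.2, -0.4, 7.5]
grip_width: 0.128
finger_force: 59.3
```

Call:
{"fn": "servo_tool", "kwargs": {"deltas": [0, 0, 0, 0, 0, 0, 0, 0, 0, 1, 0, 0, 0, 0, 0, 0, 2, 0, 0, 0, 0, 0, 0, 3, 0, 0, 0, 0, 0, 0, 3, 0, 0, 0, 0, 0, 0, 4, 0, 0, 0, 0, 0, 0, 4, 0, 0, 0, 0, 0, 0, 4, 0, 0, 0, 0]}}

```text
clock: 5.9
position: [586.3, 220.6, 240.9]
tcp_rot: [180.0, -0.0, 109.3]
contact_force: [-0.2, 0.1, -2.7]
grip_width: 0.124
finger_force: 58.9
```

Call:
{"fn": "servo_tool", "kwargs": {"deltas": [-0.27, -4.63, 0, 0, 0, -0.029, 0, -0.27, -4.63, 0, 0, 0, -0.029, 0, -0.27, -4.63, 0, 0, 0, -0.029, 0, -0.27, -4.63, 0, 0, 0, -0.029, 0, -0.27, -4.63, 0, 0, 0, -0.029, 0, -0.27, -4.63, 0, 0, 0, -0.029, 0, -0.27, -4.63, 0, 0, 0, -0.029, 0, -0.27, -4.63, 0, 0, 0, -0.029, 0, -0.27, -4.63, 0, 0, 0, -0.029, 0, -0.27, -4.63, 0, 0, 0, -0.029, 0, -0.27, -4.63, 0, 0, 0, -0.029, 0, -0.27, -4.63, 0, 0, 0, -0.029, 0]}}

```text
clock: 7.4
position: [553.8, -335.9, 239.5]
tcp_rot: [180.0, -0.0, 89.3]
contact_force: [0.5, 0.3, -4.1]
grip_width: 0.126
finger_force: 58.9
```

Call:
{"fn": "servo_tool", "kwargs": {"deltas": [0, 0, -2.5, 0, 0, 0, 0, 0, 0, -2.5, 0, 0, 0, 0, 0, 0, -2, 0, 0, 0, 0, 0, 0, 0, 0, 0, 0, 0, 0, 0, 0, 0, 0, 0, 0, 0, 0, 0, 0, 0, 0]}}

```text
validation failed for argument at $.de...
```

```bash
cat > held.py <<'E'
from h import *
s=status.read_state(); p=s['position']; print(p.round(1),s['tcp_rot'].round(2),s['contact_force'].round(1))
zt=p[2]+16.7-28
for n in("top","side","wrist"):
    c=cap(n); cv2.imwrite(f"pics/h_{n}.png",c["img"]); W=pts(c)
    b=(np.abs(W[...,2]-zt)<7)&(np.abs(W[...,0]-p[0])<95)&(np.abs(W[...,1]-p[1])<95)
    w=W[b][:,:2].astype(np.float32); print(n,len(w),zt,cv2.minAreaRect(w) if len(w)>9 else "", np.median(W[b][:,2]) if len(w) else "")
    b=(np.abs(W[...,2]-96)<5)&(np.abs(W[...,0]-p[0])<95)&(np.abs(W[...,1]-p[1])<95)
    w=W[b][:,:2].astype(np.float32); print("  rim",len(w),cv2.minAreaRect(w) if len(w)>9 else "",np.percentile(w,[1,99],axis=0) if len(w)>9 else "")
E
python3 held.py; python3 -c "
import cv2,numpy as np
a=[cv2.imread(f'pics/h_{n}.png') for n in('top','side','wrist')]
o=np.zeros((600,800,3),np.uint8)
o[:300,:400]=cv2.resize(a[0][150:300,320:520],(400,300)); o[:300,400:]=cv2.resize(a[1][215:365,230:430],(400,300)); o[300:,:400]=cv2.resize(a[2],(400,300)); cv2.imwrite('pics/h.png',o)"
```

```text
[ 553.8 -335.9  239.5] [ 1.7997e+02 -1.0000e-02  8.9320e+01] [ 0.5  0.3 -4.1]
top 2420 228.23685737478212 ((554.2913208007812, -303.8973083496094), (81.45178985595703, 142.92234802246094), 89.23736572265625) 229.67281008471548
  rim 155 ((549.7174682617188, -277.769775390625), (136.61431884765625, 47.18745422363281), 15.023045539855957) [[ 489.92741577 -315.33352966]
 [ 619.04093628 -268.68542603]]
side 1884 228.23685737478212 ((552.1181640625, -348.139404296875), (149.35899353027344, 145.1428680419922), 89.16590881347656) 229.28382872429776
  rim 506 ((555.8617553710938, -339.02685546875), (137.18235778808594, 131.017578125), 88.96012115478516) [[ 490.46314392 -405.79721375]
 [ 620.0507843  -272.68170624]]
wrist 61638 228.23685737478212 ((551.0332641601562, -341.9615478515625), (140.29954528808594, 144.002685546875), 88.84577941894531) 229.27021896186633
  rim 532 ((554.6229858398438, -273.93798828125), (2.127795696258545, 128.5083465576172), 89.07910919189453) [[ 492.17072968 -275.95981934]
 [ 617.75323364 -272.26320709]]
```

View pics/h.png

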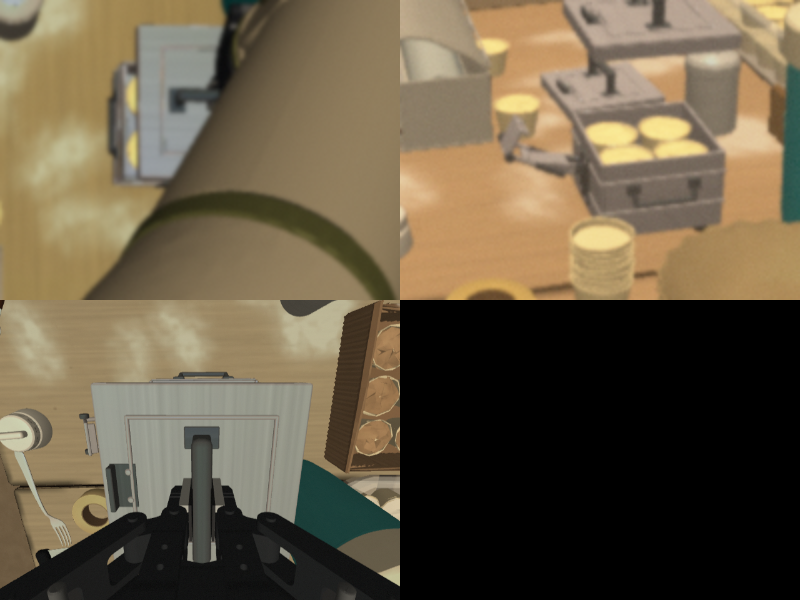

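```bash
cat > held2.py <<'E'
from h import *
import sys
s=status.read_state(); p=s['position']; print(p.round(1),s['tcp_rot'].round(2),s['contact_force'].round(1)); zt=p[2]+16.7-28
for n in("wrist","top","side"):
    c=cap(n); W=pts(c)
    b=(np.abs(W[...,2]-zt)<9)&(np.abs(W[...,0]-p[0])<85)&(np.abs(W[...,1]-p[1])<95); w=W[b]
    A=np.c_[w[:,:2]-p[:2],np.ones(len(w))]; k=np.linalg.lstsq(A,w[:,2],rcond=None)[0]; m=np.abs(A@k-w[:,2])<2.5
    k=np.linalg.lstsq(A[m],w[m,2],rcond=None)[0]; w=w[m]
    print(n,"slope mrad",(k[:2]*1e3).round(1),"z",k[2].round(1),"zt",zt.round(1),"x pct",np.percentile(w[:,0],[.2,99.8]).round(1),"y",np.percentile(w[:,1],[.2,99.8]).round(1))
    print([ (t,round(d["conf"],2),ray(c,d["uv"],h).round(1).tolist()) for t,h in(("lid_1_handle",p[2]+16.7),("lid_1_keeper",zt+9),("carrier_seat",128),("keeper_seat",109),("lever_pivot",64)) for d in tip_of(t,c)[:1]])
E
python3 held2.py
```

```text
[ 552.8 -337.8  239.4] [1.7999e+02 9.0000e-02 8.9090e+01] [-0.7  1.3 -3.5]
wrist slope mrad [-2.4 -2. ] z 229.0 zt 228.1 x pct [480.6 623.5] y [-405. -268.]
[('keeper_seat', 0.36, [421.5, -336.3, 109.0])]
top slope mrad [-2.6 -2.4] z 228.9 zt 228.1 x pct [483.5 625.2] y [-337.7 -260.7]
[('lid_1_handle', 0.63, [557.6, -46.0, 256.1]), ('lid_1_keeper', 0.85, [509.8, -50.3, 237.1]), ('lever_pivot', 0.71, [470.7, -336.1, 64.0])]
side slope mrad [-1.1  6.9] z 227.5 zt 228.1 x pct [483. 627.] y [-411.7 -265.6]
[('lid_1_handle', 0.89, [452.1, -538.7, 256.1]), ('lid_1_keeper', 0.97, [426.7, -499.4, 237.1]), ('carrier_seat', 0.85, [564.8, -336.0, 128.0]), ('keeper_seat', 0.79, [494.9, -328.4, 109.0]), ('lever_pivot', 0.8, [473.3, -353.5, 64.0])]
```

View pics/h_wrist.png

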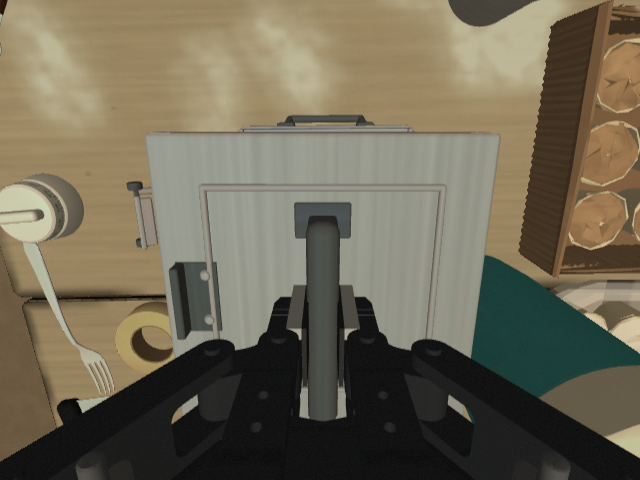

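Call:
{"fn": "servo_tool", "kwargs": {"deltas": [0.1, 0.1, -2.5, 0, 0, 0, 0, 0, 0, -2.5, 0, 0, 0, 0, 0, 0, -2.5, 0, 0, 0, 0, 0, 0, -1.7, 0, 0, 0, 0, 0, 0, 0, 0, 0, 0, 0, 0, 0, 0, 0, 0, 0, 0]}}

```text
clock: 9.2
position: [555.8, -334.1, 147.0]
tcp_rot: [179.9, 0.0, 89.4]
contact_force: [-0.3, -0.0, -4.0]
grip_width: 0.126
finger_force: 58.9
```

```bash
python3 held2.py
python3 - <<'E'
from h import *
for n in("wrist","side"):
    p=status.read_state()['position']; c=cap(n); cv2.imwrite(f"pics/i_{n}.png",c["img"]); W=pts(c)
    for lab,m in(("rim",np.abs(W[...,2]-95)<4),):
        b=m&(np.abs(W[...,0]-554)<80)&(np.abs(W[...,1]+335)<80); w=W[b]
        print(n,lab,len(w),np.percentile(w[:,0],[.5,50,99.5]).round(1),np.percentile(w[:,1],[.5,50,99.5]).round(1))
    b=np.argwhere(b); print(b.min(0),b.max(0))
E
```

```text
[ 555.8 -334.1  147. ] [1.7994e+02 4.0000e-02 8.9360e+01] [-0.3 -0.  -4. ]
wrist slope mrad [-1.5 -1.5] z 136.7 zt 135.7 x pct [483.7 626.4] y [-401.  -264.5]
[]
top slope mrad [-5.7 -7.8] z 137.5 zt 135.7 x pct [495.5 627.8] y [-337.2 -260.5]
[('lid_1_handle', 0.69, [568.8, -42.0, 163.7]), ('lid_1_keeper', 0.93, [522.6, -38.3, 144.7]), ('carrier_seat', 0.47, [576.1, -33.6, 128.0])]
side slope mrad [0.2 7. ] z 135.6 zt 135.7 x pct [484.1 627.7] y [-411.  -265.1]
[('lid_1_handle', 0.62, [401.6, -489.4, 163.7]), ('lid_1_keeper', 0.7, [475.2, -300.7, 144.7]), ('carrier_seat', 0.29, [487.5, -248.1, 128.0]), ('keeper_seat', 0.85, [498.7, -340.3, 109.0]), ('lever_pivot', 0.88, [476.3, -346.1, 64.0])]Traceback (most recent call last):
  File "<stdin>", line 6, in <module>
    return _quantile_unchecked(
        a, q, axis, out, overwrite_input, method, keepdims, weights)
    return _ureduce(a,
                    func=_quantile_ureduce_func,
    ...<5 lines>...
                    overwrite_input=overwrite_input,
                    method=method)
    r = func(a, **kwargs)
    result = _quantile(arr,
                       quantiles=q,
    ...<2 lines>...
                       out=out,
                       weights=wgt)
    slices_having_nans = np.isnan(arr[-1, ...])
                                  ~~~^^^^^^^^^
IndexError: index -1 is out of bounds for axis 0 with size 0
```

View pics/i_wrist.png

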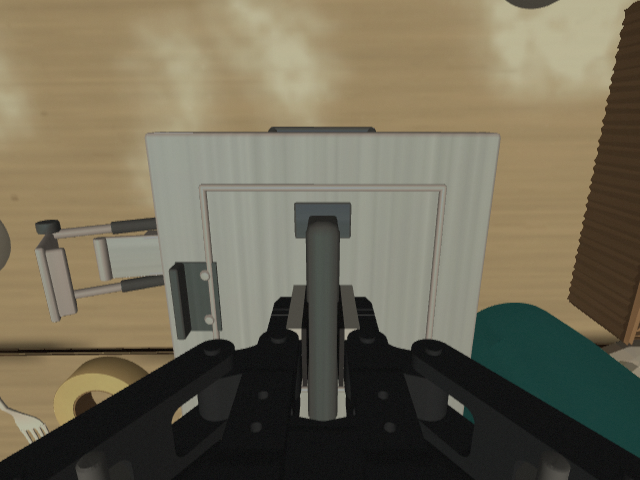

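Call:
{"fn": "servo_tool", "kwargs": {"deltas": [0, 0, -0.8, 0, 0, 0, 0, 0, 0, -0.8, 0, 0, 0, 0, 0, 0, -0.5, 0, 0, 0, 0, 0, 0, -0.4, 0, 0, 0, 0, 0, 0, 0, 0, 0, 0, 0]}}

```text
clock: 10.78
position: [555.2, -333.7, 120.9]
tcp_rot: [-180.0, -0.0, 89.4]
contact_force: [-0.6, -0.1, -3.7]
grip_width: 0.126
finger_force: 58.9
```

Call:
{"fn": "servo_tool", "kwargs": {"deltas": [0, 0, -0.4, 0, 0, 0, 0, 0, 0, -0.3, 0, 0, 0, 0, 0, 0, -0.2, 0, 0, 0, 0, 0, 0, -0.1, 0, 0, 0, 0, 0, 0, 0, 0, 0, 0, 0]}}

```text
clock: 11.4
position: [555.4, -333.7, 111.4]
tcp_rot: [180.0, 0.0, 89.4]
contact_force: [-0.4, 0.3, -2.8]
grip_width: 0.128
finger_force: 59.0
```

Call:
{"fn": "servo_tool", "kwargs": {"deltas": [0, 0, -0.1, 0, 0, 0, 0, 0, 0, -0.1, 0, 0, 0, 0, 0, 0, 0, 0, 0, 0, 0]}}

```text
clock: 11.78
position: [555.5, -333.8, 111.2]
tcp_rot: [179.9, -0.0, 89.4]
contact_force: [-5.2, 4.4, 15.6]
grip_width: 0.126
finger_force: 61.4
```

Call:
{"fn": "servo_tool", "kwargs": {"deltas": [0, 0, 0.1, 0, 0, 0, 4, 0, 0, 0, 0, 0, 0, 4, 0, 0, 0, 0, 0, 0, 4, 0, 0, 3, 0, 0, 0, 4, 0, 0, 4, 0, 0, 0, 4, 0, 0, 5, 0, 0, 0, 4]}}

```text
clock: 12.52
position: [554.9, -333.4, 230.5]
tcp_rot: [-179.9, -0.0, 89.4]
contact_force: [0.3, 0.1, 1.0]
grip_width: 0.465
finger_force: 0.0
```

Call:
{"fn": "servo_tool", "kwargs": {"deltas": [-1.6, 0, 0.3, 0, 0, -0.157, 8.5, -1.6, 0, 0.3, 0, 0, -0.157, 8.5, -1.6, 0, 0.3, 0, 0, -0.157, 8.5, -1.6, 0, 0, 0, 0, -0.157, 8.5, -1.6, 0, 0, 0, 0, -0.157, 8.5, -1.6, 0, 0, 0, 0, -0.157, 8.5, -1.6, 0, 0, 0, 0, -0.157, 8.5, -1.6, 0, 0, 0, 0, -0.157, 8.5, -1.6, 0, 0, 0, 0, -0.157, 8.5, -1.6, 0, 0, 0, 0, -0.157, 8.5, 0, 0, 0, 0, 0, 0, 8.5]}}

```text
clock: 13.9
position: [394.7, -333.6, 239.2]
tcp_rot: [-180.0, 0.0, -0.6]
contact_force: [0.4, -0.8, 0.5]
grip_width: 0.994
finger_force: 0.0
```

```bash
cat > latch.py <<'E'
from h import *
s=status.read_state(); print(s['position'].round(1),s['tcp_rot'].round(1),s['qpos'].round(1))
T=[]
for n in("wrist","side","top"):
    c=cap(n); cv2.imwrite(f"pics/l_{n}.png",c["img"]); W=pts(c); 
    for t in("claw_grip","claw_tip","lever_end","lever_pivot","keeper_seat","lid_1_keeper","lid_1_handle"):
        for d in tip_of(t,c)[:1]:
            u=d["uv"]; i=tuple(np.clip(np.int32(np.round(u)),0,[639,479])[::-1]); print(n,t,round(d["conf"],2),np.round(u),W[i].round(1),"on -334.5 plane:",end=" ")
            dd=np.array([(u[0]-c["cx"])/c["fx"],(u[1]-c["cy"])/c["fy"],1])@c["R"]; o=-c["t"]@c["R"]; print((o+dd*(-334.5-o[1])/dd[1]).round(1) if abs(dd[1])>.3*np.linalg.norm(dd) else "")
    if n!="side":
        for lab,b in(("lidtop",(np.abs(W[...,2]-100)<5)&(np.abs(W[...,0]-555)<85)&(np.abs(W[...,1]+334)<85)),("bar",(np.abs(W[...,2]-133)<5)&(np.abs(W[...,0]-555)<40)&(np.abs(W[...,1]+334)<60)),
         ("latch",(W[...,2]>72)&(W[...,0]>390)&(W[...,0]<450)&(np.abs(W[...,1]+334)<40))):
            w=W[b]
            if len(w)>20: print(n,lab,len(w),cv2.minAreaRect(w[:,:2].astype(np.float32)),np.median(w[:,2]))
E
python3 latch.py
```

```text
[ 394.7 -333.6  239.2] [-180.     0.    -0.6] [ -0.   25.6  48.4 120.1 -26.9  45.6 -25.6]
wrist claw_grip 0.69 [326. 202.] [ 411.1 -337.   111.6] on -334.5 plane: 
wrist claw_tip 0.71 [324. 180.] [ 423.7 -335.7   87.1] on -334.5 plane: 
wrist lever_end 0.63 [326. 179.] [ 424.4 -337.3   86.5] on -334.5 plane: 
wrist lever_pivot 0.78 [326. 117.] [ 471.6 -337.9   66. ] on -334.5 plane: 
wrist lid_1_keeper 0.44 [495. 126.] [ 463.  -476.3   64.6] on -334.5 plane: [ 468.4 -334.5  384.2]
wrist lidtop 20844 ((514.0149536132812, -335.7562255859375), (144.2781982421875, 63.676422119140625), 89.33735656738281) 100.9621108925334
wrist latch 29383 ((421.1673583984375, -334.1834716796875), (80.1003189086914, 57.99673080444336), 89.3429946899414) 322.996038147816
side claw_grip 0.69 [281. 287.] [ 405.2 -328.5   93.4] on -334.5 plane: [ 404.5 -334.5   96.2]
side claw_tip 0.64 [290. 278.] [ 420.9 -348.8  121.4] on -334.5 plane: [ 423.3 -334.5  115.2]
side lever_end 0.83 [289. 293.] [ 416.8 -355.7   91.6] on -334.5 plane: [ 420.9 -334.5   80.8]
side lever_pivot 0.65 [314. 300.] [ 469.5 -350.7   66.3] 
[... 439 characters left out ...]
ane: 
top lever_pivot 0.59 [408. 252.] [ 464.9 -330.6   76.9] on -334.5 plane: 
top keeper_seat 0.83 [412. 239.] [ 491.1 -333.3  107.1] on -334.5 plane: 
top lid_1_keeper 0.79 [272. 223.] [537.2 -27.6  23. ] on -334.5 plane: 
top lid_1_handle 0.61 [413. 268.] [ 429.7 -338.5   86.5] on -334.5 plane: 
top lidtop 4045 ((555.6135864257812, -332.8828125), (144.5113067626953, 144.81333923339844), 89.48190307617188) 101.4095775045998
top bar 238 ((555.1092529296875, -332.9990234375), (86.18022155761719, 11.122111320495605), 89.46893310546875) 133.43538115280006
top latch 4044 ((420.01324462890625, -333.86468505859375), (59.957515716552734, 79.73590850830078), 0.027737021446228027) 606.3385174761256
```

View pics/l_wrist.png

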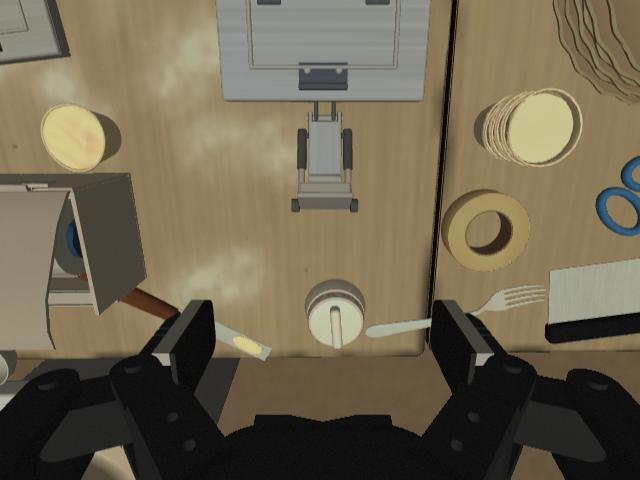

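Call:
{"fn": "servo_tool", "kwargs": {"deltas": [0.5, 0, -3, 0, 0, 0, 8.5, 0.5, -0.1, -3, 0, 0, 0, 8.5, 0, 0, -3, 0, 0, 0, 8.5, 0, 0, -3, 0, 0, 0, 8.5, 0, 0, -2, 0, 0, 0, 8.5, 0, 0, -1.5, 0, 0, 0, 8.5, 0, 0, 0, 0, 0, 0, 6.5, 0, 0, 0, 0, 0, 0, 6, 0, 0, 0, 0, 0, 0, 6]}}

```text
clock: 16.23
position: [405.7, -334.9, 85.0]
tcp_rot: [180.0, -0.1, -0.6]
contact_force: [-0.0, 0.2, 0.4]
grip_width: 0.702
finger_force: 0.0
```

Run:
```python
from h import *
s=status.read_state(); print(s['position'],s['grip_width'],s['contact_force'])
c=cap("wrist"); cv2.imwrite("pics/g.png",c["img"]); W=pts(c)
print([(t,d["conf"],d["uv"],W[int(d["uv"][1]),int(d["uv"][0])].round(1)) for t in("claw_grip","claw_tip","lever_pivot") for d in tip_of(t,c)[:1]])
s=cap("side"); o=np.zeros((480,800,3),np.uint8); o[:360,:480]=cv2.resize(c["img"],(480,360)); o[:320,480:]=cv2.resize(s["img"][230:350,235:355],(320,320)); cv2.imwrite("pics/g2.png",o)
```

```text
[ 405.74919438 -334.94102016   84.97324492] 0.7015361423067804 [-0.0251719   0.18218792  0.39255469]
[('claw_grip', 0.58, [321.3, 141.7], array([ 471.5, -335.7,   67.3])), ('claw_tip', 0.76, [324.2, 286.0], array([ 3.743e+02, -3.363e+02,  3.000e-01])), ('lever_pivot', 0.96, [323.5, 143.4], array([ 470.7, -336.5,   66.7]))]
```

View pics/g2.png

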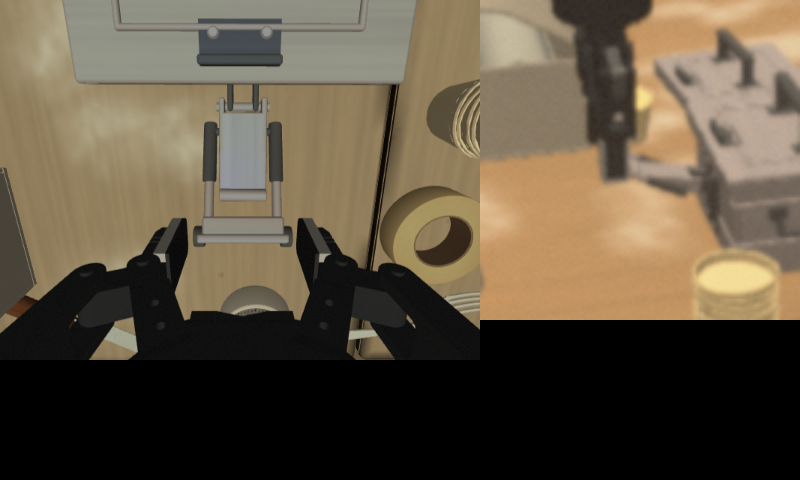

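Run:
```python
from h import *
c=cap("wrist"); W=pts(c)
for h in(90,95,100): print(h,ray(c,(262,316),h).round(1),ray(c,(386,316),h).round(1))
b=(np.abs(W[...,0]-405)<12)&(np.abs(W[...,1]+335)<31)&(W[...,2]>75)&(W[...,2]<120); b[:250]&=True
for col in range(290,360,15):
    print(col,[tuple(W[r,col].round(0)) for r in range(270,334,6)])
```

```text
90 [ 402.2 -310.2   90. ] [ 401.7 -361.6   90. ]
95 [ 405.  -311.1   95. ] [ 404.5 -360.7   95. ]
100 [ 407.8 -312.1  100. ] [ 407.3 -359.8  100. ]
290 [(np.float64(386.0), np.float64(-314.0), np.float64(1.0)), (np.float64(382.0), np.float64(-314.0), np.float64(1.0)), (np.float64(378.0), np.float64(-313.0), np.float64(1.0)), (np.float64(373.0), np.float64(-313.0), np.float64(0.0)), (np.float64(426.0), np.float64(-325.0), np.float64(118.0)), (np.float64(424.0), np.float64(-325.0), np.float64(119.0)), (np.float64(422.0), np.float64(-325.0), np.float64(120.0)), (np.float64(421.0), np.float64(-325.0), np.float64(120.0)), (np.float64(419.0), np.float64(-325.0), np.float64(122.0)), (np.float64(417.0), np.float64(-325.0), np.float64(121.0)), (np.float64(341.0), np.float64(-312.0), np.float64(-0.0))]
305 [(np.float64(386.0), np.float64(-324.0), np.float64(1.0)), (np.float64(381.0), np.float64(-323.0), np.float64(-0.0)), (np.float64(377.0), np.float64(-323.0), np.float64(1.0)), (np.float64(373.0), np.float64(-323.0), np.float64(1.0)), (np.float64(425.0), np.float64(-330.0), np.float64(117.0))
[... 1613 characters left out ...]
t64(341.0), np.float64(-343.0), np.float64(1.0))]
350 [(np.float64(385.0), np.float64(-353.0), np.float64(-0.0)), (np.float64(381.0), np.float64(-353.0), np.float64(-0.0)), (np.float64(377.0), np.float64(-353.0), np.float64(-0.0)), (np.float64(373.0), np.float64(-353.0), np.float64(1.0)), (np.float64(425.0), np.float64(-345.0), np.float64(117.0)), (np.float64(nan), np.float64(nan), np.float64(nan)), (np.float64(422.0), np.float64(-344.0), np.float64(119.0)), (np.float64(420.0), np.float64(-344.0), np.float64(120.0)), (np.float64(419.0), np.float64(-344.0), np.float64(121.0)), (np.float64(417.0), np.float64(-344.0), np.float64(122.0)), (np.float64(341.0), np.float64(-354.0), np.float64(1.0))]
```

Call:
{"fn": "servo_tool", "kwargs": {"deltas": [0, 0, -0.1, 0, 0, 0, 4.5, 0, 0, 0, 0, 0, 0, 4.5, 0, 0, 0, 0, 0, 0, 4.5, 0, 0, 0, 0, 0, 0, 4.5]}}

```text
clock: 17.02
position: [405.2, -334.8, 83.3]
tcp_rot: [180.0, 0.0, -0.6]
contact_force: [-1.4, -0.6, 1.4]
grip_width: 0.584
finger_force: 61.7
```

Call:
{"fn": "servo_tool", "kwargs": {"deltas": [0.43, 0, 0.7, 0, 0, 0, 4.5, 0.57, 0, 0.67, 0, 0, 0, 4.5, 0.65, 0, 0.59, 0, 0, 0, 4.5, 0.74, 0, 0.47, 0, 0, 0, 4.5, 0.8, 0, 0.37, 0, 0, 0, 4.5, 0.85, 0, 0.23, 0, 0, 0, 4.5, 1.16, 0, 0.12, 0, 0, 0, 4.5, 0, 0, 0, 0, 0, 0, 4.5]}}

```text
clock: 18.02
position: [457.9, -335.5, 115.3]
tcp_rot: [179.9, -0.0, -0.6]
contact_force: [-4.0, -3.9, 2.1]
grip_width: 0.578
finger_force: 61.6
```

```bash
cat > see.py <<'E'
from h import *
import sys
s=status.read_state(); print(s['position'].round(1),s['grip_width'],s['contact_force'].round(1))
c=cap("wrist"); W=pts(c); S=cap("side"); Ws=pts(S)
for n,k,w in(("wrist",c,W),("side",S,Ws)):
  for t in("claw_grip","claw_tip","lever_end","lever_pivot"):
    for d in tip_of(t,k)[:1]:
        u=d["uv"]; dd=np.array([(u[0]-k["cx"])/k["fx"],(u[1]-k["cy"])/k["fy"],1])@k["R"]; o=-k["t"]@k["R"]
        print(n,t,round(d["conf"],2),np.round(u),w[int(u[1]),int(u[0])].round(1),(o+dd*(-335-o[1])/dd[1]).round(1) if n=="side" else "")
o=np.zeros((480,800,3),np.uint8); o[:360,:480]=cv2.resize(c["img"],(480,360)); o[:320,480:]=cv2.resize(S["img"][230:350,255:375],(320,320)); cv2.imwrite(sys.argv[1],o)
E
python3 see.py pics/s1.png
```

```text
[ 457.9 -335.5  115.3] 0.5777393267680484 [-4.  -3.9  2.1]
wrist claw_grip 0.75 [326. 341.] [ 450.7 -337.4  132.9] 
wrist claw_tip 0.56 [325. 269.] [ 478.1 -337.3  127.7] 
wrist lever_pivot 0.56 [323. 238.] [ 471.8 -336.6   68.3] 
side claw_grip 0.57 [287. 285.] [ 451.  -135.4   -0. ] [ 417.6 -335.    99.6]
side claw_tip 0.53 [301. 269.] [ 445.8 -329.2  132.1] [ 446.4 -335.   133. ]
side lever_end 0.79 [296. 282.] [ 434.9 -327.6  100.9] [ 435.4 -335.   104.3]
side lever_pivot 0.9 [316. 302.] [ 474.4 -348.    59.6] [ 477.9 -335.    51.7]
```

View pics/s1.png

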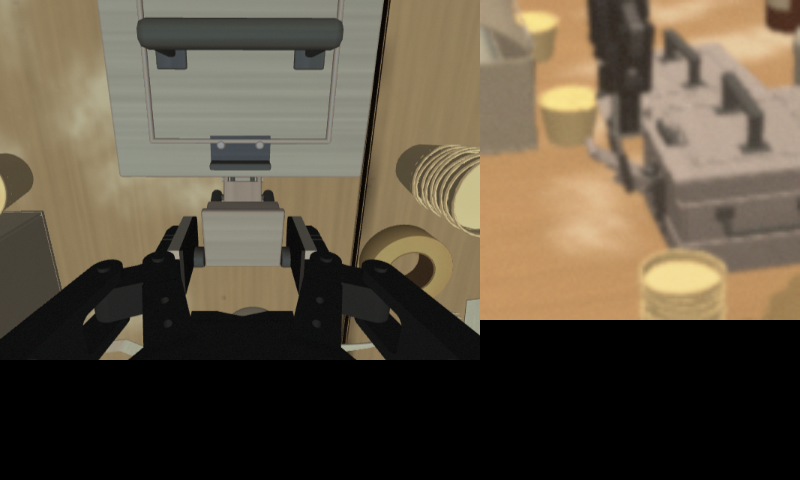

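Call:
{"fn": "servo_tool", "kwargs": {"deltas": [0.1, 0, 0.2, 0, 0, 0, 4.5, 0.1, 0, 0.2, 0, 0, 0, 4.5, 0, 0, 0, 0, 0, 0, 4.5]}}

```text
clock: 18.9
position: [459.1, -335.4, 118.7]
tcp_rot: [179.9, 0.0, -0.6]
contact_force: [-2.2, -6.4, -6.8]
grip_width: 0.573
finger_force: 63.3
```

Call:
{"fn": "servo_tool", "kwargs": {"deltas": [0.1, 0, 0.1, 0, 0, 0, 4.5, 0.6, 0, 0, 0, 0, 0, 4.5, 0.6, 0, -0.1, 0, 0, 0, 4.5, 0.6, 0, -0.14, 0, 0, 0, 4.5, 0.55, 0, -0.2, 0, 0, 0, 4.5, 0.4, 0, -0.2, 0, 0, 0, 4.5, 0, 0, 0, 0, 0, 0, 4.5]}}

```text
clock: 19.77
position: [488.5, -335.4, 113.9]
tcp_rot: [179.9, -0.1, -0.6]
contact_force: [-2.5, -3.0, 5.1]
grip_width: 0.577
finger_force: 60.9
```

```bash
python3 see.py pics/s2.png
```

```text
[ 488.5 -335.4  113.9] 0.5767956426094386 [-2.5 -3.   5.1]
wrist claw_grip 0.96 [327. 347.] [ 478.3 -337.7  131.7] 
wrist claw_tip 0.92 [322. 275.] [ 505.6 -335.7  124.9] 
wrist lever_end 0.82 [324. 386.] [ 440.6 -335.8  107.4] 
side claw_grip 0.68 [315. 268.] [ 476.  -334.9  133.4] [ 476.1 -335.   131.6]
side claw_tip 0.41 [329. 275.] [ 493.5 -372.7  130.5] [ 505.  -335.   111.8]
side lever_end 0.91 [298. 281.] [ 439.4 -326.5  102.1] [ 439.4 -335.   105.2]
side lever_pivot 0.71 [316. 295.] [ 471.2 -352.8   78.7] [ 476.5 -335.    68.4]
```

View pics/s2.png

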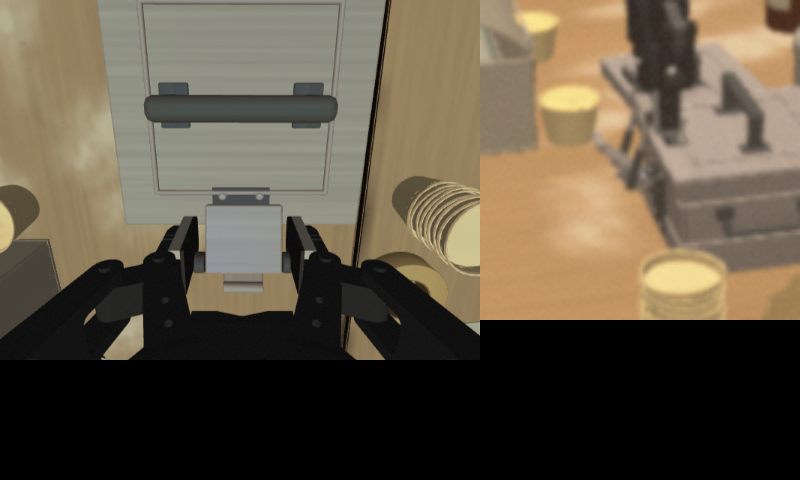

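Call:
{"fn": "servo_tool", "kwargs": {"deltas": [0, 0, 0, 0, 0, 0, 6.5, 0, 0, 0, 0, 0, 0, 6.5, 0, 0, 0, 0, 0, 0, 6.5, 0, 0, 2, 0, 0, 0, 6.5, 0, 0, 2.5, 0, 0, 0, 6.5, -1.5, 0, 2, 0, 0, 0, 6.5, -1.5, 0, 0, 0, 0, 0, 0, -1.5, 0, 0, 0, 0, 0, 0, 0, 0, 0, 0, 0, 0, 0, 0, 0, 0, 0, 0, 0, 0, 0, 0, 0, 0, 0, 0, 0]}}

```text
clock: 21.65
position: [443.3, -334.7, 178.1]
tcp_rot: [180.0, 0.0, -0.6]
contact_force: [-1.3, 0.6, -0.3]
grip_width: 0.001
finger_force: 0.0
```

```bash
python3 see.py pics/s3.png
```

```text
[ 443.3 -334.7  178.1] 0.001378531545259091 [-1.3  0.6 -0.3]
wrist claw_grip 0.97 [325. 169.] [ 493.6 -337.2  124.8] 
wrist claw_tip 0.72 [322. 131.] [ 512.5 -335.2  112.5] 
wrist lever_end 0.61 [325. 254.] [ 440.  -336.2  107.1] 
wrist lever_pivot 0.81 [323. 192.] [ 472.6 -335.3   75.8] 
side claw_grip 0.53 [323. 270.] [ 492.4 -336.6  127.8] [ 493.2 -335.   125.6]
side claw_tip 0.66 [334. 283.] [ 511.2 -346.3  100.4] [ 515.4 -335.    92.5]
side lever_end 0.59 [295. 282.] [ 472.1 -131.7    6.7] [ 434.  -335.   105.4]
side lever_pivot 0.69 [319. 298.] [ 480.7 -348.5   70.7] [ 484.2 -335.    61.5]
```

View pics/s3.png

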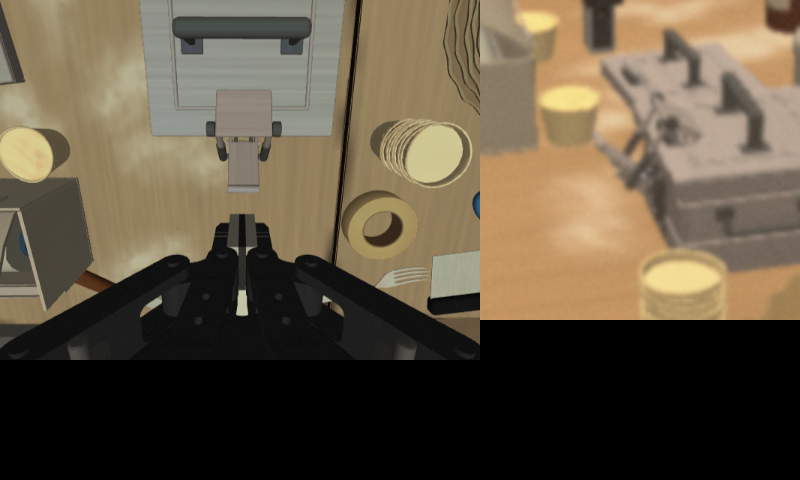

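Call:
{"fn": "servo_tool", "kwargs": {"deltas": [0, 0, -3, 0, 0, 0, 0, 0, 0, -3, 0, 0, 0, 0, -0.3, 0, -1, 0, 0, 0, 0, -0.6, 0, -1, 0, 0, 0, 0, -0.5, 0, -1, 0, 0, 0, 0, -0.3, 0, -1, 0, 0, 0, 0, -0.1, 0, -1, 0, 0, 0, 0, 0, 0, -0.8, 0, 0, 0, 0]}}

```text
clock: 23.15
position: [425.2, -334.8, 59.8]
tcp_rot: [180.0, -0.0, -0.6]
contact_force: [0.9, -0.3, -0.1]
grip_width: 0.004
finger_force: 0.5
```

Call:
{"fn": "servo_tool", "kwargs": {"deltas": [0, 0, -0.5, 0, 0, 0, 0, 0, 0, -0.5, 0, 0, 0, 0, 0.1, 0, -0.4, 0, 0, 0, 0]}}

```text
clock: 23.52
position: [426.0, -334.8, 46.2]
tcp_rot: [180.0, -0.0, -0.6]
contact_force: [-0.4, 0.3, 3.3]
grip_width: -0.005
finger_force: 1.1
```

```bash
python3 see.py pics/s4.png; python3 -c "
from h import *
print(status.read_state()['qpos'].round(1)); print(np.round(imaging.capture('wrist')['T_tool_cam'],2))"
```

```text
[ 426.  -334.8   46.2] -0.005288919714867566 [-0.4  0.3  3.3]
wrist claw_grip 0.56 [328. 258.] [ 472.7 -336.9  117.2] 
wrist claw_tip 0.79 [324. 134.] [ 497.3 -336.4  111.7] 
side claw_grip 0.81 [314. 277.] [ 469.8 -342.4  117.2] [ 473.  -335.   112.1]
side lever_end 0.64 [324. 278.] [ 492.  -346.5  112. ] [ 495.3 -335.   105.1]
[ 14.2  41.5  27.3 124.7 -47.3  24.4 -10.7]
[[  -0.     -0.96   -0.29   73.58]
 [   1.     -0.     -0.      0.79]
 [   0.     -0.29    0.96 -143.38]
 [   0.      0.      0.      1.  ]]
```

Call:
{"fn": "servo_tool", "kwargs": {"deltas": [-1.0, 0, 1, 0, 0, 0, 0, -1.5, 0, 0.5, 0, -0.1, 0, 0, -0.5, 0, 0, 0, -0.1, 0, 0, 0, 0, 0, 0, -0.1, 0, 0, 0, 0, 0, 0, -0.1, 0, 0, 0, 0, 0, 0, -0.1, 0, 0, 0, 0, 0, 0, -0.1, 0, 0, 0, 0, 0, 0, 0, 0, 0]}}

```text
clock: 25.08
position: [403.8, -377.3, 113.6]
tcp_rot: [-174.8, -28.6, -0.9]
contact_force: [-0.1, -0.1, -0.9]
grip_width: 0.002
finger_force: 0.0
```

```bash
python3 see.py pics/s5.png; python3 -c "
from h import *
print(status.read_state()['qpos'].round(1),status.read_state()['tcp_rot'])"
```

```text
[ 403.8 -377.3  113.6] 0.0019455092163285907 [-0.1 -0.1 -0.9]
wrist claw_grip 0.77 [238. 148.] [ 472.9 -337.4  118.6] 
wrist claw_tip 0.83 [247. 118.] [ 490.5 -339.1  113.9] 
wrist lever_end 0.82 [268. 271.] [ 424.4 -338.4   48.7] 
wrist lever_pivot 0.69 [264. 191.] [ 470.  -336.9   67. ] 
side claw_grip 0.65 [312. 273.] [ 471.5 -326.5  118.9] [ 469.5 -335.   121.6]
side claw_tip 0.61 [326. 281.] [ 493.5 -357.1  112.2] [ 499.2 -335.    99.8]
side lever_pivot 0.81 [317. 299.] [ 473.4 -352.3   68.9] [ 479.  -335.    59.4]
[ 74.8  36.5 -34.  129.9 -59.9   6.1  19. ] [-174.75821455  -28.61210527   -0.33639982]
```

```bash
cat > rv.py <<'E'
from h import *
from scipy.spatial.transform import Rotation as Ro
s=status.read_state(); A=Ro.from_euler('xyz',s['tcp_rot'],degrees=True)
for ph in(0,-.15): print(ph,(Ro.from_rotvec([0,ph,0])*Ro.from_euler('xyz',[180,0,-.6],degrees=True)*A.inv()).as_rotvec().round(3))
print(s['position'].round(1),s['qpos'].round(1),s['tcp_rot'].round(1))
E
python3 rv.py
```

```text
0 [-0.085  0.5   -0.027]
-0.15 [-0.083  0.35  -0.033]
[ 408.2 -372.8  113.6] [ 74.8  36.5 -34.  129.9 -59.9   6.1  19. ] [-174.8  -28.6   -0.3]
```

Call:
{"fn": "servo_tool", "kwargs": {"deltas": [0, 0.3, 0.2, -0.017, 0.1, -0.005, 0, 0, 0.5, 0.2, -0.017, 0.1, -0.005, 0, 0, 0.6, 0, -0.017, 0.1, -0.005, 0, 0, 0.8, 0, -0.017, 0.1, -0.005, 0, 0, 0.8, 0, -0.017, 0.1, -0.007, 0, 0, 0.8, 0, 0, 0, 0, 0, 0, 0, 0, 0, 0, 0, 0]}}

```text
clock: 26.45
position: [407.0, -336.5, 110.9]
tcp_rot: [-178.8, -3.6, -0.4]
contact_force: [-0.7, -0.6, 0.3]
grip_width: 0.004
finger_force: 0.0
```

```bash
python3 rv.py
```

```text
0 [-0.02   0.063 -0.004]
-0.15 [-0.02  -0.087 -0.006]
[ 407.  -336.5  110.9] [ 20.3  32.6  21.8 125.8 -35.7  25.7 -19.1] [-178.8   -3.6   -0.4]
```

Call:
{"fn": "servo_tool", "kwargs": {"deltas": [0.5, 0.1, -2.5, -0.02, 0, 0, 0, 0.6, 0, -2.5, 0, 0, 0, 0, 0, 0, -1, 0, 0, 0, 0, 0.1, 0, -1, 0, 0, 0, 0, 0.2, 0, -0.3, 0, 0, 0, 0, 0, 0, 0, 0, 0, 0, 0]}}

```text
clock: 27.2
position: [420.9, -337.0, 38.4]
tcp_rot: [179.9, -3.6, -0.4]
contact_force: [-0.9, -0.7, 0.5]
grip_width: 0.001
finger_force: 0.5
```

```bash
python3 see.py pics/s6.png
```

```text
[ 420.9 -337.    38.4] 0.0007427437618897401 [-0.9 -0.7  0.5]
wrist claw_grip 0.91 [315. 219.] [ 472.2 -336.6  117.6] 
wrist claw_tip 0.86 [316.  91.] [ 495.5 -337.   112.6] 
wrist lever_end 0.79 [319. 284.] [ 429.4 -336.2   39.2] 
side claw_grip 0.48 [313. 274.] [ 473.3 -327.7  116.9] [ 472.  -335.   118.3]
side claw_tip 0.63 [327. 284.] [ 494.5 -353.3  101.2] [ 500.5 -335.    91.6]
side lever_end 0.59 [293. 311.] [ 425.1 -349.4   45.9] [ 427.7 -335.    37.3]
side lever_pivot 0.85 [313. 298.] [ 466.7 -353.9   72.9] [ 471.3 -335.    62.7]
```

Call:
{"fn": "servo_tool", "kwargs": {"deltas": [0, 0.1, 1.3, 0, 0, 0, 0, 0.5, 0, 0, 0, 0, 0, 0, 0.5, 0, 0, 0, 0, 0, 0, 0.5, 0, 0, 0, 0, 0, 0, 0.5, 0, 0, 0, 0, 0, 0, 0, 0, 0, 0, 0, 0, 0]}}

```text
clock: 28.45
position: [440.6, -335.2, 50.7]
tcp_rot: [-180.0, -3.5, -0.4]
contact_force: [-4.7, 0.1, -0.6]
grip_width: 0.0
finger_force: 1.7
```

Call:
{"fn": "servo_tool", "kwargs": {"deltas": [0.4, 0, 0, 0, 0, 0, 0, 0.4, 0, 0, 0, 0, 0, 0, 0, 0, 0, 0, 0, 0, 0]}}

```text
clock: 28.82
position: [449.1, -335.2, 50.7]
tcp_rot: [180.0, -3.5, -0.4]
contact_force: [-0.8, 0.9, -0.3]
grip_width: 0.002
finger_force: 0.7
```

```bash
python3 see.py pics/s7.png
```

```text
[ 449.1 -335.2   50.7] 0.0017043699856154496 [-0.8  0.9 -0.3]
wrist claw_grip 0.58 [326. 320.] [ 472.6 -336.7  114.9] 
wrist claw_tip 0.85 [322. 205.] [ 500.6 -336.2  111.9] 
wrist lever_pivot 0.61 [323. 243.] [ 491.1 -336.4  111.7] 
side claw_grip 0.67 [313. 276.] [ 455.7 -395.4  143.1] [ 470.7 -335.   112.8]
side claw_tip 0.62 [326. 280.] [ 493.6 -356.5  111.9] [ 499.4 -335.   100.5]
side lever_end 0.58 [306. 318.] [ 453.8 -342.    21.2] [ 455.5 -335.    15.8]
side lever_pivot 0.93 [315. 299.] [ 468.3 -356.    71.5] [ 474.9 -335.    59.2]
```

Call:
{"fn": "servo_tool", "kwargs": {"deltas": [0.3, 0, 0, 0, 0, 0, 0, 0, 0, 0, 0, 0, 0, 0]}}

```text
clock: 29.58
position: [451.7, -335.6, 51.1]
tcp_rot: [180.0, -3.5, -0.4]
contact_force: [-4.0, -1.1, 1.9]
grip_width: -0.002
finger_force: 1.6
```

Call:
{"fn": "servo_tool", "kwargs": {"deltas": [-2, 0, 0, 0, 0, 0, 0, -3, 0, 0, 0, 0, 0, 0, -1.5, 0, 2, 0, 0, 0, 0, 0, 0, 4, 0, 0, 0, 0, 0, 0, 5, 0, 0, 0, 0, 0, 0, 5, 0, 0, 0, 0, 0, 0, 0, 0, 0, 0, 0]}}

```text
clock: 30.45
position: [387.6, -336.6, 214.2]
tcp_rot: [179.8, -3.9, -0.4]
contact_force: [-0.4, 0.8, -0.4]
grip_width: -0.003
finger_force: 0.0
```

```bash
python3 see.py pics/s8.png; python3 latch.py | grep -E "bar|lidtop"; python3 fit.py
python3 - <<'E'
from h import *
a=cv2.imread("pics/l_wrist.png")[0:330,180:480]; b=cv2.imread("pics/l_side.png")[240:340,250:400]; t=cv2.imread("pics/l_top.png")[90:370,110:510]
o=np.zeros((600,800,3),np.uint8); o[:330,:300]=a; o[:330,305:800]=cv2.resize(b,(495,330)); o[332:600,:383]=cv2.resize(t,(383,268)); cv2.imwrite("pics/fin.png",o)
E
```

```text
[ 387.6 -336.6  214.2] -0.0032763764546544626 [-0.4  0.8 -0.4]
wrist claw_grip 0.59 [320. 116.] [ 471.4 -336.7  115.3] 
wrist claw_tip 0.91 [318.  74.] [ 497.  -335.7  114.3] 
wrist lever_end 0.89 [318. 138.] [ 461.2 -334.6   25.4] 
wrist lever_pivot 0.83 [322. 122.] [ 468.  -337.3  112.7] 
side claw_grip 0.6 [312. 276.] [ 468.  -331.8  112.6] [ 468.6 -335.   113.1]
side claw_tip 0.7 [328. 282.] [ 498.7 -353.4  105.3] [ 503.9 -335.    96. ]
side lever_end 0.81 [309. 318.] [ 460.8 -330.1   16. ] [ 461.4 -335.    17.2]
side lever_pivot 0.82 [313. 300.] [ 468.1 -347.6   67.2] [ 471.6 -335.    59.1]
wrist lidtop 19961 ((511.17559814453125, -335.8817443847656), (144.5372772216797, 58.141258239746094), 89.22403717041016) 100.91345836376316
top lidtop 3904 ((555.5699462890625, -332.87255859375), (144.6280517578125, 144.82333374023438), 89.40465545654297) 101.38761154713816
top bar 237 ((555.070068359375, -333.395751953125), (85.00874328613281, 11.37914752960205), 89.85631561279297) 133.5413849100026
A (((0.0, 0.0), (0.0, 0.0), 0.0), 0)Traceback (most recent call last):
  File "fit.py", line 9, in <module>
    print(n,rect(W,b,11,24)); h=W[b]; h=h[h[:,2]>45]; print(cv2.minAreaRect(h[:,:2].astype(np.float32)),h[:,2].max())
                                                                                                        ~~~~~~~~~~^^
    return umr_maximum(a, axis, None, out, keepdims, initial, where)
ValueError: zero-size array to reduction operation maximum which has no identity
```

View pics/fin.png

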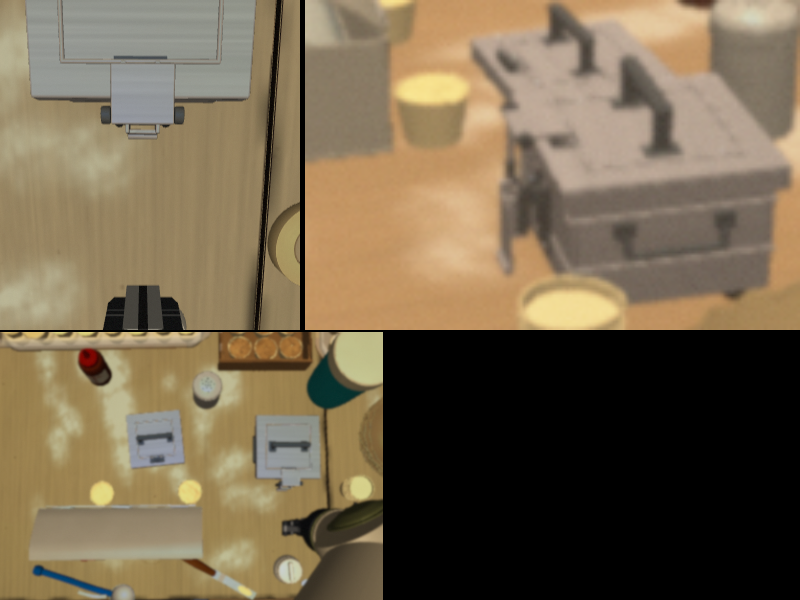

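The picture shows the lid seated and level, the claw flat over the keeper at (143,85), and the lever hanging flat against the wall at (505,235). The other lid and everything standing around are where they started, and the arm is clear.

```bash
python3 -c "
from cell import workorder; print(workorder.sign_off())"
```

```text
the job is handed in; nothing more can be done
None
```

The 144 mm lid is seated on the carrier with its keeper on the latch side, the claw is hooked over the keeper and the lever is shut flat; the other lid and the things standing around look undisturbed, and the job was handed in at about 31 s, with no verdict returned.

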